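# Open the wide battery box with its release tab

### The job

Open the wider of the two battery boxes so that its cells can be changed: press down its release tab until the sprung lid lifts by itself, then push the lid back until it is fully open against its stop. Use only the fingertips or the outside of the fingers, gently; grip and lift nothing, leave the narrow box shut and everything else where it lies, and finish clear of everything.

Things in the scene. Friction and masses are not known exactly. Their poses are not given: they have to be found in the camera images.
- wide_box: The wide battery box: grey plastic case 100 mm deep (x) by 130 mm wide (y) by 46 mm high with a 5 mm thick flat lid on top, screwed to the desk. Origin: centre of its underside. Its x axis points from the release tab (front, robot side) to the lid's hinge (far side), z up. It stands at either of two places, yaw within about 0.3 rad of the robot's x axis.
- wide_box_tab_pad (a point): Centre of the upper face of the wide box's black release tab, where it is pressed straight down: 30 mm ahead of the tab's pivot, 90 mm ahead (-x) of the box's centre and 35 mm above the desk when untouched. The tab plate is 30 mm wide (y) and reaches 10 mm beyond this point to the front and 18 mm to the back, where a hook 22 mm wide stands up to 56 mm above the desk and holds the lid's front edge.
- wide_box_tab (a joint): Angle of the wide box's tab: 0 untouched, 0.28 pressed to its stop (pad about 8 mm lower). The hook lets the lid go at about 0.17 (pad 5 mm lower); that takes about 4 N on the pad and full travel about 6 N. The tab springs back when let go.
- wide_box_lid (a joint): Angle of the wide box's lid: 0 shut and latched; when the tab is pressed a spring under the lid raises it in about one second to about 1.1 and no further; 1.75 is fully open against the stop, leaning a little back past upright. The hinge is slightly stiff, so the lid stays where it is left, and needs only 1 to 4 N at the edge to push (the edge rubs on the finger).
- wide_box_lid_edge (a point): Middle of the free (front) edge of the wide box's lid, 102 mm from the hinge line; the lid is a plate 4 mm thick, 130 mm wide. The hinge line is parallel to the box's y axis, 50 mm behind (+x) the box's centre and 46 mm above the desk. At 1.1 the edge is about 138 mm above the desk and right above the box's centre, at upright 148 mm. A finger pointing down with its tip about 118 mm above the desk can push the lid from the front along the box's +x axis right to the stop.
- narrow_box: The narrow battery box: the same as the wide box in every part, but 80 mm wide (y). Same axes and origin. To be left shut.
- narrow_box_tab (a joint): Angle of the narrow box's tab, as for the wide box. To be left at 0.
- narrow_box_lid (a joint): Angle of the narrow box's lid, as for the wide box. To be left at 0.
- cell_a: Loose round battery cell 14 mm thick, 51 mm long, lying left of the wide box. Origin on its underside. To be left alone.
- cell_b: Loose round battery cell 14 mm thick, 51 mm long, lying left of the narrow box. Origin on its underside. To be left alone.
- screw_tin: Loose open tin with screws, 50x72x22 mm, at the desk's front edge. Origin centre of its underside. To be left alone.
- remote: Loose remote control, 125x42x17 mm, at the desk's front edge. Origin centre of its underside. To be left alone.
- pliers: Loose pliers, 53x170x12 mm, at the desk's front edge. Origin centre of the underside. To be left alone.
- solder_spool: Loose solder spool, 56 mm in diameter, 40 mm high, behind the boxes. Origin centre of its underside. To be left alone.

How it is judged:
On the way, in this order (a step that is already met when the one before it is completed fails the run):
1. the wide box's tab is pressed with the lid still down (value of joint wide_box_tab above 0.1 rad and contact force between the fingers and wide_box above 0.5 N and value of joint wide_box_lid below 0.5 rad), for 0.01 s.
2. the lid has sprung up (value of joint wide_box_lid above 0.9 rad), for 0.05 s.
At the end, for the whole second after the job is handed in: The wide box's lid stands at rest within 0.13 rad of its open stop (above 1.62 of 1.75), its tab has sprung back (below 0.06), the narrow box is shut (value of joint wide_box_lid above 1.62 rad and velocity of joint wide_box_lid between -0.05 and 0.05 rad/s and value of joint wide_box_tab below 0.06 rad and value of joint narrow_box_lid below 0.05 rad); the robot touches nothing.
It fails at once if the narrow box's tab is pressed or its lid opens (value of joint narrow_box_tab above 0.1 rad or value of joint narrow_box_lid above 0.05 rad).
It fails at once if the fingers press on the wide box with more than 40 N, by forcing or gripping (contact force between the fingers and wide_box above 40 N).
It fails at once if a bystander is lifted more than 15 mm (height (world z) of any of cell_a, cell_b, screw_tin, remote, pliers, solder_spool above 0.015 m).
It fails at once if a bystander is moved more than 30 mm (distance of any of cell_a, cell_b, screw_tin, remote, pliers, solder_spool from where it was at the start of the episode above 0.03 m).
It also fails if it takes over 35 s, if anything falls off the work surface, if the arm or the gripper's body presses on something with over 40 N, if the wrist force passes 120 N, or if a joint passes its speed limit or range.

### The arm

A 7-joint arm with a two-finger parallel gripper is mounted at the origin on a cart in front of the work surface, level with it; the furniture and walls round the work are solid. World frame = base frame: x ahead of the robot, y to its left, z up, the work surface at z = 0. Lengths are in m, angles in rad, forces in N, time in s.
With the tool pointing down it reaches from about 0.425 to 1.025 m from the base axis. Payload 3.6 kg.
Tool frame: the origin (TCP) lies between the finger pads; the fingertips stand arm.nose_length ahead of it and the grasp point (between the pads) lies 11 mm behind it (arm.nose_length is the distance from the TCP to the fingertips, in m); z points along the fingers, y is the line along which they close (so a half turn about z gives the same grasp; the last joint's range is limited). The gripper opens to 85 mm and grips with 20 to 120 N. Pads are 22 mm wide; open, the fingers measure 114 mm over their backs; the gripper's body (76 mm by 85 mm) begins 54 mm behind the grasp point. The pads swing forward as they close: fully open they stand 13 mm farther back than shut.
Start: joints at [1.196, 0.591, 0.048, 1.609, -0.033, 0.943, -0.034], TCP at [0.201, -0.697, 0.208] pointing down, gripper open.
Joint ranges: [-2.69, 2.69], [-0.47, 2.24], [-1.27, 1.36], [0.19, 2.51], [-1.53, 4.68], [0.08, 2.07], [-3.09, 3.09]. Speed limits (rad/s): [2.57, 2.57, 3.14, 3.14, 3.14, 3.14, 3.14].

### API

Orientations are given as a unit quaternion [w, x, y, z].
In Python, from workcell import status, cams, arm gives the robot as it stands. The module is installed in compiled form; this text tells all that it offers.
- The arm moves only by the shell command python3 -m crank 'ROWS' [FORCE]. ROWS is JSON, a list that holds one entry, the list of rows, each a list of 5 numbers: the shift along the tool's x, y, z each as a share of 0.15 m, from -1 to 1, then the turn about the tool's z as a share of 2 rad, from -1 to 1, then the opening, from 0 (shut) to 1 (fully open). A call has 1 to 12 rows; each row is the pose to reach, as a shift and turn from the pose commanded when the call began, along the tool's axes at that moment; what a row does not reach only later rows make up. A row lasts 1/12 s, in which the tool goes at most 41.7 mm and 7.16 degrees, less where a joint would pass 70% of its speed; a pose out of reach is approached as far as the arm can. A call with a number of a shift or a turn outside -1 to 1 is refused whole. A call with a gripper value outside its range is refused whole. The fingers move at their own pace and stop on an object; FORCE is the grip in N (left out, the last holds). Time passes only in rows, so rows that repeat a pose let the fingers close. It gives the time, the measured TCP pose, the force, the opening and the grip force at its end, in the units of the state.
- status.sense(): the state, without advancing time (a new reading comes with each control period).
- cams.camera(name): name is "side" or "top"; returns (picture, depth): 480x640x3 uint8, blue, green, red; 480x640 float32, m along the optical axis (not along the pixel's ray), 0 where there is no reading.
- cams.camera_model(name): a dict with "fx", "fy", "cx", "cy" (pixels), "dist" ([k1, k2, p1, p2, k3] as OpenCV has them; the pictures are not rectified), "pose" (4x4, takes a point from camera to world coordinates). Camera axes: x right, y down, z forward; pixel columns grow to the right and rows downward; lengths in m; the calibration is good to about 2 mm. A picture is of the moment at which its call begins. camera_model takes no time and is no camera call.
- arm.finish_job(): hands the job in; it is judged then, once.
The state is a dict: "time_s": time; "q": joint angles; "qd": joint speeds; "tau": joint torques, N m; "tool_pos": TCP position; "ee_rot": TCP orientation; "ft_force": force on the tool from outside, world axes, zero at the start; "ft_torque": the same for the moment, N m; "grip_width": finger opening in m; "finger_force": force on a finger pad.
Only numpy, scipy, OpenCV 4.12 (cv2) and the standard library are available. Lean on these libraries where they do the work, as an engineer would, in place of code of your own. Each camera call takes 0.05 s, during which the arm holds its last target. There are 200 camera calls.

## Working session

There is one attempt and no reset: what is moved stays moved. The work goes in short steps, Python scripts to look and compute and a shell command to move; the robot and the scene stay as the last step left them, time stands still between calls to the robot, and variables do not carry over. Pictures are saved under pics/ and viewed, at most 10 in all, crops included, and the job is handed in when it is done.

```bash
mkdir -p pics; python3 - <<'E'
from workcell import status,cams,arm
import cv2,numpy as np
for n in("top","side"):
    p,d=cams.camera(n); cv2.imwrite(f"pics/{n}0.png",p); np.save(f"{n}0.npy",d)
    m=cams.camera_model(n); print(n,m["fx"],m["cx"],m["cy"],m["dist"],np.round(m["pose"],3).tolist(),(d>0).mean())
print(arm.nose_length); s=status.sense(); print(s)
E
```

```text
top 524.7648850027762 321.84288371836385 241.14297983983394 [-0.12023323  0.          0.          0.          0.        ] [[0.122, -0.969, 0.215, 0.312], [-0.993, -0.118, 0.027, 0.24], [-0.001, -0.217, -0.976, 1.12], [0.0, 0.0, 0.0, 1.0]] 0.9960384114583334
side 551.9192934712858 310.31717844292433 243.28933221427258 [-0.07417737  0.          0.          0.          0.        ] [[-0.817, -0.341, 0.465, 0.12], [-0.577, 0.515, -0.634, 0.813], [-0.023, -0.786, -0.618, 0.606], [0.0, 0.0, 0.0, 1.0]] 0.9959733072916667
0.008
{'time_s': 0.1, 'q': array([ 1.19648984,  0.59205682,  0.0482615 ,  1.60973057, -0.03328437,
        0.94268749, -0.03372337]), 'qd': array([-1.79035295e-03, -1.88132633e-03,  4.89296536e-05, -3.10662468e-03,
       -1.36889938e-03,  1.20304825e-03,  7.76578701e-04]), 'tau': array([ 4.87789788e-03, -5.49994504e+01,  1.55403838e+00, -1.98823303e+01,
        9.83756909e-03,  3.82510072e-03,  1.64532486e-05]), 'tool_pos': array([ 0.20072204, -0.69581289,  0.20641927]), 'ee_rot': array([-1.02025186e-03,  9.90152065e-01,  1.39992173e-01, -1.98185802e-04]), 'ft_force': array([ 0.19099502, -0.0076272 , -0.67550847]), 'ft_torque': array([-0.03045062,  0.00614798,  0.01743881]), 'finger_force': 0.0, 'grip_width': 0.08533352266945388}
```

View pics/top0.png

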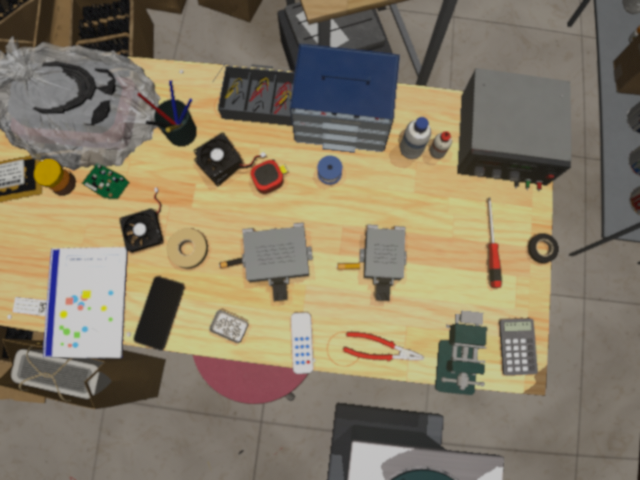

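View pics/side0.png

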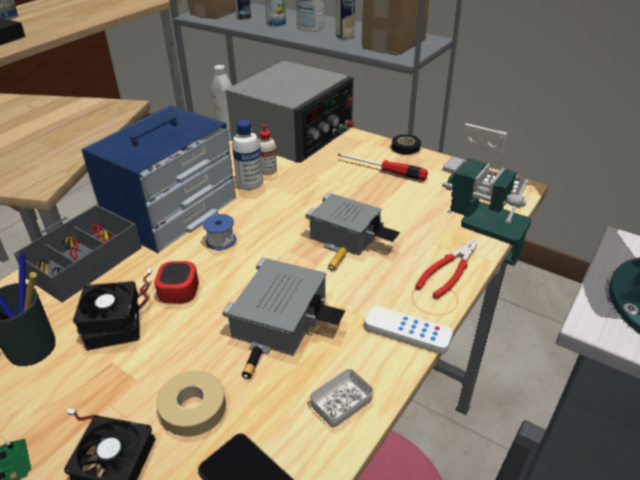

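The top view shows the wide box with its lid at about (277,253) and its black tab at (280,288), and a cell at (231,263). The narrow box is at (384,252). The side view agrees, with the wide tab at (327,312). Next I'll measure the lid rectangle and the tab.

```bash
cat > h.py <<'E'
import cv2,numpy as np
from workcell import cams,status
def rays(n,uv):
    m=cams.camera_model(n);K=np.array([[m["fx"],0,m["cx"]],[0,m["fy"],m["cy"]],[0,0,1]])
    r=cv2.undistortPoints(np.float64(uv).reshape(-1,1,2),K,np.array(m["dist"]))[:,0]
    P=np.array(m["pose"]); return P[:3,3],np.c_[r,np.ones(len(r))]@P[:3,:3].T
def plane(n,uv,z):
    o,d=rays(n,uv); return o+d*((z-o[2])/d[:,2])[:,None]
def cloud(n,dep):
    v,u=np.mgrid[:480,:640]; o,d=rays(n,np.c_[u.ravel(),v.ravel()])
    return (o+d*dep.reshape(-1,1)).reshape(480,640,3)
E
python3 - <<'E'
from h import *
p=cv2.imread("pics/top0.png");C=cloud("top",np.load("top0.npy"))
v,u=np.mgrid[:480,:640]
for name,u0,u1 in(("wide",225,325),("narrow",335,420)):
    w=(u>u0)&(u<u1)&(v>215)&(v<305)
    lid=w&(abs(C[...,2]-.05)<.006)&(p.max(2)>70)
    lid=cv2.morphologyEx(lid.astype(np.uint8),cv2.MORPH_OPEN,np.ones((9,9)))
    c=max(cv2.findContours(lid,0,1)[0],key=cv2.contourArea)[:,0]
    W=plane("top",c,.051)[:,:2]; r=cv2.minAreaRect((W*1000).astype(np.float32))
    tab=w&(p.max(2)<60)&(v>270)
    T=plane("top",np.c_[u[tab],v[tab]],.035)[:,:2]
    rt=cv2.minAreaRect((T*1000).astype(np.float32))
    print(name,"lidz",np.median(C[lid>0][:,2]),r,"tab",tab.sum(),T.mean(0),rt,"minx",T.min(0),T.max(0))
    tz=C[tab][:,2]; print(np.percentile(tz,[5,25,50,75,95]))
E
```

```text
wide lidz 0.05121857285867837 ((514.1187744140625, 363.87286376953125), (109.11727142333984, 128.38021850585938), 12.683527946472168) tab 88 [0.44550185 0.34890475] ((440.77886962890625, 346.50213623046875), (40.04186248779297, 19.021909713745117), 12.172367095947266) minx [0.41983738 0.33330557] [0.46051827 0.35887226]
[0.03260576 0.03533646 0.03823613 0.05488579 0.05674459]
narrow lidz 0.05140510708222745 ((568.7830200195312, 137.55531311035156), (55.85493087768555, 81.05585479736328), 1.1193053722381592) tab 50 [0.47052122 0.13045514] ((464.5397033691406, 131.0496063232422), (35.59590530395508, 16.735689163208008), 5.593896865844727) minx [0.44743925 0.12099096] [0.48286444 0.14067092]
[0.03361003 0.03523931 0.03669889 0.04925168 0.05710276]
```

```bash
python3 -m crank '[[[0.3,-0.3,-0.4,0.03,0],[0.5,-0.5,-0.4,0.03,0],[1,-1,-0.4,0.03,0],[1,-1,-0.4,0.03,0],[1,-1,-0.4,0.03,0]]]'
python3 -m crank '[[[0.3,-0.3,0,0,0],[0.6,-0.6,0,0,0],[1,-1,0,0,0],[1,-1,0,0,0],[1,-1,0,0,0],[1,-1,0,0,0]]]'; python3 -c "
from workcell import status;s=status.sense();print(s['tool_pos'],s['ee_rot'],s['q'],s['ft_force'])"
```

```text
time_s: 0.52
tool_pos: [0.2948, -0.5257, 0.2655]
ee_rot: [-0.0, 0.994, 0.11, -0.0]
ft_force: [0.6, -0.1, 0.1]
grip_width: 0.0257
finger_force: 0.0
time_s: 1.02
tool_pos: [0.413, -0.3394, 0.2652]
ee_rot: [-0.002, 0.993, 0.117, 0.001]
ft_force: [0.6, 0.4, 0.0]
grip_width: -0.0
finger_force: 0.0
[ 0.4129818  -0.33941366  0.26518986] [-0.00240139  0.99317732  0.11658138  0.00135244] [ 0.63079847  0.28443735 -0.03028967  1.97524469  0.00401511  0.88316374
 -0.73793108] [0.60368822 0.39457485 0.0132791 ]
```

```bash
python3 -m crank '[[[0.3,-0.3,0,0,0],[0.6,-0.6,0,0,0],[0.8,-1,0,0,0],[0.8,-1,0,0,0],[0.8,-1,0,0,0]]]' | sed -n 2p
python3 -m crank '[[[0,-0.3,0,0,0],[0.1,-0.6,0,0,0],[0.1,-1,0,0,0],[0.1,-1,0,0,0],[0.1,-1,0,0,0]]]'| sed -n 2p
python3 -m crank '[[[0,-0.3,0,0,0],[0,-0.6,0,0,0],[0,-1,0,0,0],[0,-1,0,0,0],[0,-1,0,0,0]]]'| sed -n 2p
python3 -m crank '[[[0,-0.3,0,0,0],[0,-0.6,0,0,0],[0,-1,0,0,0],[0,-1,0,0,0],[0,-1,0,0,0],[0,-1,0,0,0],[0,-1,0,0,0]]]'
python3 -c "
from workcell import status;s=status.sense();print(s['tool_pos'],s['ee_rot'],s['q'],s['ft_force'])
import numpy as np
w,x,y,z=s['ee_rot'];a=2*np.arctan2(y,x);c=np.array([np.cos(a),np.sin(a)])
for p in ((.429,.345),(.5165,.364)):
  d=np.array(p)-s['tool_pos'][:2];print(a,d@c/.15,(d[0]*c[1]-d[1]*c[0])/.15)"
```

```text
tool_pos: [0.4933, -0.1709, 0.2652]
tool_pos: [0.4723, -0.0192, 0.2653]
tool_pos: [0.4396, 0.1261, 0.2657]
time_s: 2.85
tool_pos: [0.4086, 0.2646, 0.2649]
ee_rot: [0.001, 0.994, 0.109, -0.0]
ft_force: [0.5, -1.4, -0.3]
grip_width: -0.0
finger_force: 0.0
[0.40862066 0.26458158 0.26493591] [ 8.91442035e-04  9.94016832e-01  1.09222451e-01 -4.45857503e-04] [-0.36681884  0.23623332 -0.36013395  2.05834052  0.10970305  0.86639963
 -2.14102883] [ 0.53509371 -1.37169417 -0.28573668]
0.21888168428224666 0.24903343391779326 -0.4938304820601284
0.21888168428224666 0.8459531148486632 -0.49081108814570545
```

```bash
python3 -m crank '[[[0.22,-0.49,0,0,0],[0.22,-0.49,0,0,0],[0.22,-0.49,0.3,0,0],[0.22,-0.49,0.6,0,0],[0.22,-0.49,1,0,0],[0.22,-0.49,1,0,0],[0.22,-0.49,1,0,0]]]'
python3 -m crank '[[[0,0,0.2,0,0],[0,0,0.35,0,0],[0,0,0.35,0,0],[0,0,0.35,0,0]]]'
python3 - <<'E'
from h import *
p,d=cams.camera("side");cv2.imwrite("pics/s1.png",cv2.resize(p[180:380,200:440],None,fx=3,fy=3))
E
```

```text
time_s: 3.43
tool_pos: [0.4223, 0.3394, 0.1102]
ee_rot: [0.004, 0.994, 0.109, -0.005]
ft_force: [-0.7, -0.4, 0.1]
grip_width: 0.0006
finger_force: 0.0
time_s: 3.77
tool_pos: [0.4252, 0.3442, 0.0636]
ee_rot: [0.001, 0.994, 0.109, 0.0]
ft_force: [0.1, 0.8, 0.4]
grip_width: 0.0001
finger_force: 0.0
```

View pics/s1.png

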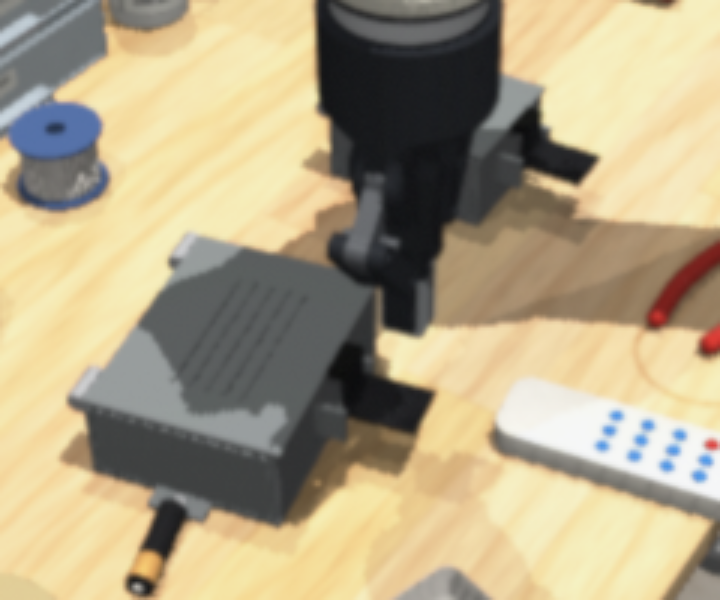

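The side crop shows the shut fingertips at about (410,325), above the tab plate around (395,400). I'll project the expected points into the image to check the sideways alignment.

```bash
python3 - <<'E'
from h import *
m=cams.camera_model("side");P=np.linalg.inv(np.array(m["pose"]));K=np.array([[m["fx"],0,m["cx"]],[0,m["fy"],m["cy"]],[0,0,1]])
t=status.sense()["tool_pos"]
c=np.array([.976,.219,0]);l=np.array([-.219,.976,0])
tip=t*[1,1,0]+[0,0,t[2]-.008]
pad=np.array([.429,.345,.035])
X=np.array([tip,tip+[0,0,.035-tip[2]],pad,pad-.01*c+.015*l,pad-.01*c-.015*l,pad-.09*0*c+.018*c+.015*l])
uv=cv2.projectPoints(X,P[:3,:3],P[:3,3],K,np.array(m["dist"]))[0][:,0]
print(np.round((uv-[200,180])*3))
p,d=cams.camera("side");C=cloud("side",d)
# tab points in side depth
v,u=np.mgrid[:480,:640]
w=(abs(C[...,2]-.035)<.004)&(p.max(2)<70)&(np.hypot(C[...,0]-.43,C[...,1]-.345)<.05)
T=C[w][:,:2];print(w.sum(),T.mean(0),[ (np.percentile((T-pad[:2])@a[:2],[2,50,98])*1000).round(1) for a in(c,l)])
E
```

```text
[[402. 373.]
 [401. 405.]
 [396. 402.]
 [404. 429.]
 [426. 387.]
 [349. 414.]]
456 [0.43704805 0.35130871] [array([-12.7,   9.1,  34.9]), array([-17.7,   4.4,  30.7])]
```

```bash
python3 - <<'E'
from h import *
s=status.sense();print(s["tool_pos"],s["time_s"])
p,d=cams.camera("side");C=cloud("side",d)
cv2.imwrite("pics/s2.png",cv2.resize(p[180:380,200:440],None,fx=3,fy=3))
for (x,y) in((395,310),(425,315),(410,322),(395,250),(410,335),(395,400),(425,405)):
    print((x,y),C[180+y//3,200+x//3].round(4))
w=(np.hypot(C[...,0]-.425,C[...,1]-.344)<.035)&(C[...,2]>.042)
print(np.percentile(C[w][:,2],[0,1,5,20]))
z=C[w]; z=z[(z[:,2]<np.percentile(z[:,2],8))];print(z.mean(0),z.min(0),z.max(0))
E
```

```text
[0.42578212 0.34586234 0.06490818] 3.8667
(395, 310) [0.4217 0.3586 0.1094]
(425, 315) [0.4133 0.3467 0.101 ]
(410, 322) [0.4143 0.3576 0.1052]
(395, 250) [0.4024 0.3877 0.1738]
(410, 335) [0.415  0.3564 0.0966]
(395, 400) [0.4305 0.3452 0.0366]
(425, 405) [0.4164 0.3405 0.0365]
[0.04202203 0.05314931 0.10430167 0.18591512]
[0.4302399 0.3536658 0.0872394] [0.41167519 0.33398831 0.04202203] [0.45891868 0.37234379 0.11964014]
```

View pics/s2.png

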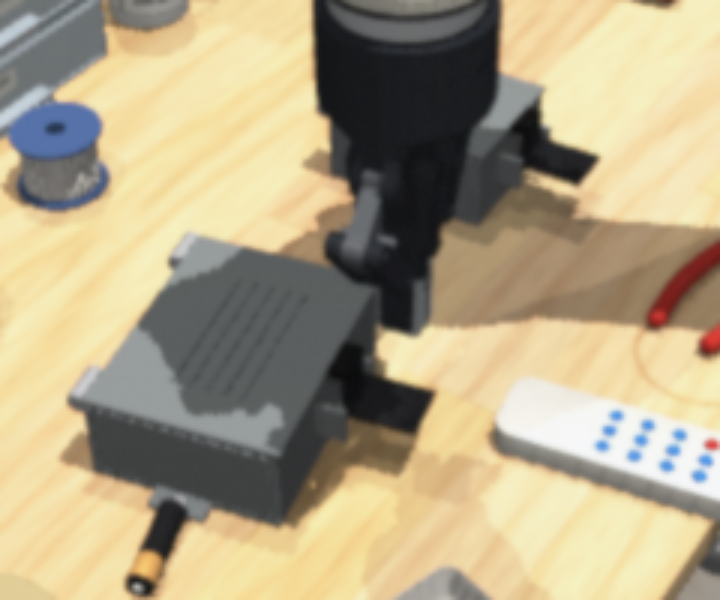

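Depth puts the visible tips at z≈0.09, higher than the reported pose implies, while x and y agree. I'll go down in small steps and watch the force.

```bash
python3 -m crank '[[[-0.01,0,0.03,0,0],[-0.01,0,0.07,0,0],[-0.01,0,0.07,0,0]]]' | sed -n '2p;4p'
python3 -m crank '[[[0,0,0.02,0,0],[0,0,0.04,0,0],[0,0,0.04,0,0]]]'| sed -n '2p;4p'
python3 - <<'E'
from h import *
p,d=cams.camera("side");C=cloud("side",d)
cv2.imwrite("pics/s3.png",cv2.resize(p[180:380,200:440],None,fx=3,fy=3))
s=status.sense();print(s['q'],s["tool_pos"],s['ft_force'])
E
```

```text
tool_pos: [0.4224, 0.3449, 0.0522]
ft_force: [-0.1, -0.0, -0.5]
tool_pos: [0.4224, 0.345, 0.0458]
ft_force: [0.2, 0.4, -0.3]
[-0.58996817  0.62219478 -0.24408359  2.11094084  0.33321412  0.44514881
 -2.44238488] [0.42243576 0.34506018 0.04601099] [ 0.03786392 -0.82574653  0.30402591]
```

View pics/s3.png

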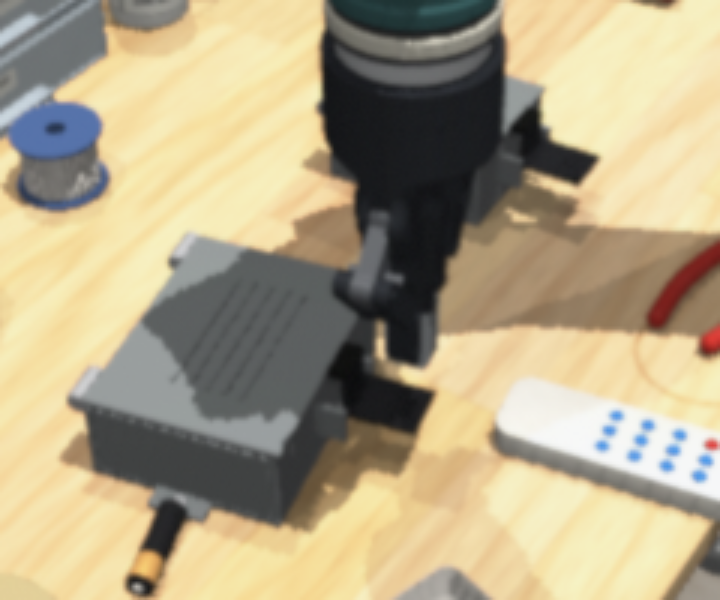

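The tips are now at crop (410,362), still about 25 mm above the tab plate and in line with it. I'll keep lowering and watch the force.

```bash
python3 -m crank '[[[0.02,0,0.04,0,0],[0.02,0,0.08,0,0],[0.02,0,0.08,0,0]]]' | sed -n '2p;4p'
python3 -m crank '[[[0,0,0.02,0,0],[0,0,0.04,0,0],[0,0,0.04,0,0]]]'| sed -n '2p;4p'
python3 -c "
from workcell import status;s=status.sense();print(s['tool_pos'],s['ft_force'],s['ft_torque'])"
```

```text
tool_pos: [0.4254, 0.3454, 0.0332]
ft_force: [-0.4, -0.1, 0.7]
tool_pos: [0.4253, 0.3456, 0.0278]
ft_force: [-0.0, -0.1, -0.7]
[0.42526385 0.34562541 0.02780855] [-0.02431242 -0.12655697 -0.74620505] [-0.00149741 -0.01622253 -0.01298523]
```

```bash
python3 -m crank '[[[0,0,0.02,0,0],[0,0,0.04,0,0],[0,0,0.04,0,0]]]' | sed -n '2p;4p'
python3 - <<'E'
from h import *
p,d=cams.camera("side");C=cloud("side",d)
cv2.imwrite("pics/s4.png",cv2.resize(p[180:380,200:440],None,fx=3,fy=3))
E
```

```text
tool_pos: [0.4254, 0.3457, 0.022]
ft_force: [0.2, 0.1, 0.1]
```

View pics/s4.png

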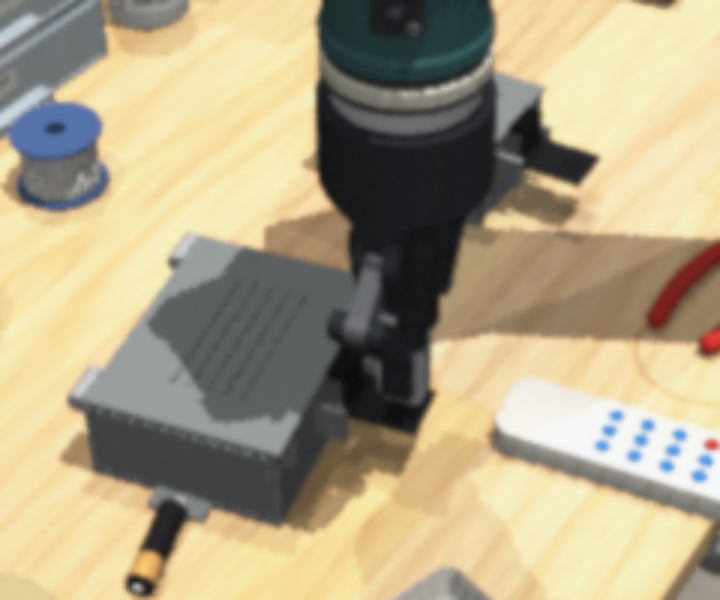

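The tips, at (403,405), are now just above the tab plate and over it. I'll continue in steps of about 3 mm.

```bash
python3 -m crank '[[[0,0,0.02,0,0],[0,0,0.02,0,0]]]' | sed -n '2p;4p'
python3 -m crank '[[[0,0,0.02,0,0],[0,0,0.02,0,0]]]' | sed -n '2p;4p'
python3 -m crank '[[[0,0,0.02,0,0],[0,0,0.02,0,0]]]' | sed -n '2p;4p'
```

```text
tool_pos: [0.4255, 0.3458, 0.0191]
ft_force: [0.2, -0.3, 0.2]
tool_pos: [0.4255, 0.3458, 0.0161]
ft_force: [-0.5, 0.4, 0.4]
tool_pos: [0.4254, 0.3457, 0.013]
ft_force: [0.7, 0.0, -0.4]
```

```bash
python3 -m crank '[[[0,0,0.02,0,0],[0,0,0.02,0,0]]]' | sed -n '2p;4p'
python3 -m crank '[[[0,0,0.02,0,0],[0,0,0.02,0,0]]]' | sed -n '2p;4p'
python3 - <<'E'
from h import *
p,d=cams.camera("side");C=cloud("side",d)
cv2.imwrite("pics/s5.png",cv2.resize(p[180:380,200:440],None,fx=3,fy=3))
print(status.sense()["ft_force"])
E
```

```text
tool_pos: [0.4256, 0.346, 0.0103]
ft_force: [-1.1, -0.9, 1.8]
tool_pos: [0.4253, 0.3459, 0.0074]
ft_force: [-0.3, -0.5, 6.2]
[-1.41547204 -0.88650472  4.81087509]
```

View pics/s5.png

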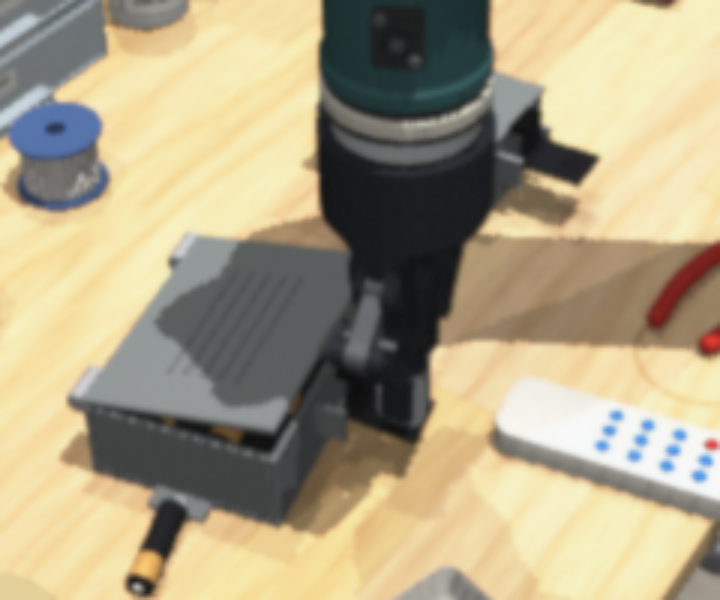

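The lid has been released and is rising, visible as the gap at (230,425). I'll lift a little, back away to the front, and let it spring up.

```bash
python3 -m crank '[[[0,0,-0.08,0,0],[-0.25,0,-0.1,0,0],[-0.3,0,-0.1,0,0],[-0.3,0,-0.1,0,0],[-0.3,0,-0.1,0,0],[-0.3,0,-0.1,0,0],[-0.3,0,-0.1,0,0],[-0.3,0,-0.1,0,0],[-0.3,0,-0.1,0,0],[-0.3,0,-0.1,0,0]]]' | sed -n '2p;4p'
python3 -m crank '[[[0,0,-0.2,0,0],[0,0,-0.48,0,0],[0,0,-0.48,0,0],[0,0,-0.48,0,0],[0,0,-0.48,0,0],[0,0,-0.48,0,0]]]' | sed -n '2p;4p'
python3 - <<'E'
from h import *
p,d=cams.camera("side");C=cloud("side",d)
cv2.imwrite("pics/s6.png",cv2.resize(p[130:380,200:440],None,fx=2.4,fy=2.4))
E
```

```text
tool_pos: [0.3822, 0.3361, 0.0223]
ft_force: [-0.1, 0.7, 0.6]
tool_pos: [0.3812, 0.3352, 0.0936]
ft_force: [-0.0, 0.1, -0.7]
```

View pics/s6.png

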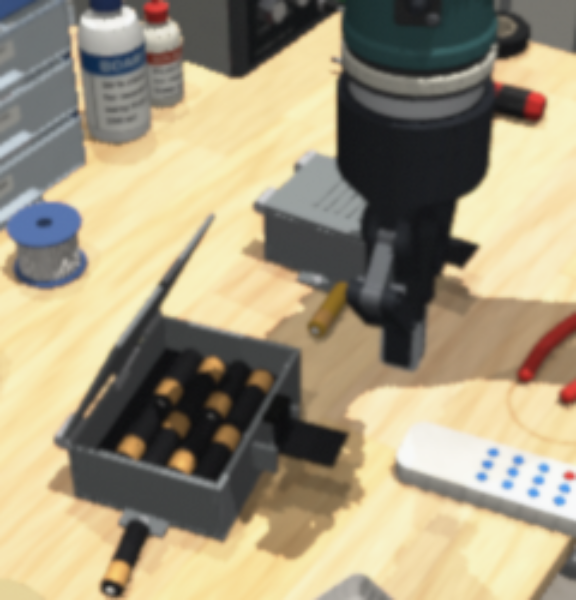

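The lid stands sprung up at about 1.1 rad, with its edge at crop (212,218), and the cells are visible. The finger is clear in front at about z 0.118. I'll approach, then push gently.

```bash
python3 -m crank '[[[0.15,0,0,0,0],[0.35,0,0,0,0],[0.55,0,0,0,0],[0.7,0,0,0,0],[0.8,0,0,0,0],[0.8,0,0,0,0]]]' | sed -n '2p;4p'
python3 -m crank '[[[0.04,0,0,0,0],[0.08,0,0,0,0],[0.12,0,0,0,0],[0.16,0,0,0,0],[0.16,0,0,0,0]]]' | sed -n '2p;4p'
python3 -m crank '[[[0.03,0,0,0,0],[0.06,0,0,0,0],[0.09,0,0,0,0],[0.09,0,0,0,0]]]' | sed -n '2p;4p'
python3 - <<'E'
from h import *
p,d=cams.camera("side");C=cloud("side",d)
cv2.imwrite("pics/s7.png",cv2.resize(p[130:380,200:440],None,fx=2.4,fy=2.4))
E
```

```text
tool_pos: [0.5025, 0.3623, 0.093]
ft_force: [0.4, 0.1, -0.7]
tool_pos: [0.5233, 0.368, 0.0945]
ft_force: [0.7, 0.1, -1.0]
tool_pos: [0.5368, 0.3708, 0.0946]
ft_force: [0.1, 0.1, 0.4]
```

View pics/s7.png

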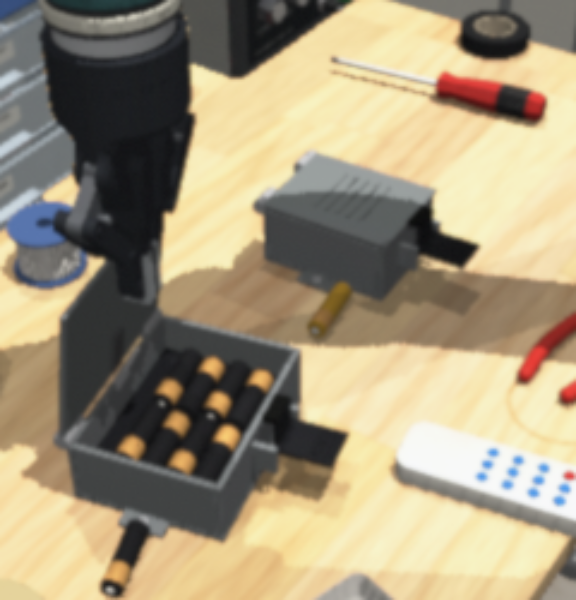

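The finger at crop (138,285) has pushed the lid nearly upright, with only small forces. I'll continue in small steps until the stop is felt.

```bash
python3 -m crank '[[[0.03,0,0,0,0],[0.06,0,0,0,0],[0.1,0,0,0,0],[0.1,0,0,0,0]]]' | sed -n '2p;4p'
python3 -m crank '[[[0.03,0,0,0,0],[0.03,0,0,0,0]]]' | sed -n '2p;4p'
python3 - <<'E'
from h import *
p,d=cams.camera("side");C=cloud("side",d)
# lid angle from its front face, near half (box frame)
o=np.array([.5165,.364]);c=np.array([.976,.219]);l=np.array([-.219,.976])
X=(C[...,:2]-o)@c;Y=(C[...,:2]-o)@l;Z=C[...,2]
w=(Y>.03)&(Y<.055)&(Z>.065)&(Z<.14)&(X>-.02)&(X<.1)
k=np.polyfit(Z[w],X[w],1);print(w.sum(),"angle",np.pi/2+np.arctan(k[0]))
E
```

```text
tool_pos: [0.5519, 0.3741, 0.0945]
ft_force: [1.0, -0.1, -0.6]
tool_pos: [0.5554, 0.3749, 0.0944]
ft_force: [-0.0, -0.1, -0.2]
450 angle 1.6231867941940303
```

```bash
python3 -m crank '[[[0.02,0,0,0,0],[0.03,0,0,0,0],[0.03,0,0,0,0]]]' | sed -n '2p;4p'
python3 -m crank '[[[0.01,0,0,0,0],[0.02,0,0,0,0],[0.02,0,0,0,0]]]' | sed -n '2p;4p'
cat > ang.py <<'E'
from h import *
p,d=cams.camera("side");C=cloud("side",d);cv2.imwrite("pics/last.png",cv2.resize(p[130:380,200:440],None,fx=2.4,fy=2.4))
o=np.array([.5165,.364]);c=np.array([.976,.219]);l=np.array([-.219,.976])
X=(C[...,:2]-o)@c;Y=(C[...,:2]-o)@l;Z=C[...,2]
w=(Y>.03)&(Y<.055)&(Z>.065)&(Z<.14)&(X>-.02)&(X<.1)
k=np.polyfit(Z[w],X[w],1);print(w.sum(),"angle",np.pi/2+np.arctan(k[0]),status.sense()["ft_force"])
E
python3 ang.py
```

```text
tool_pos: [0.5591, 0.3758, 0.0944]
ft_force: [0.3, 0.5, -0.5]
tool_pos: [0.5621, 0.3765, 0.0945]
ft_force: [0.3, -0.9, -0.1]
511 angle 1.7135726465634211 [-0.43440807 -0.41078994 -0.70020538]
```

```bash
python3 -m crank '[[[0.01,0,0,0,0],[0.015,0,0,0,0],[0.015,0,0,0,0]]]' | sed -n '2p;4p'
python3 -m crank '[[[0.01,0,0,0,0],[0.015,0,0,0,0],[0.015,0,0,0,0]]]' | sed -n '2p;4p'
python3 ang.py
```

```text
tool_pos: [0.5642, 0.377, 0.0945]
ft_force: [0.1, -0.4, 0.1]
tool_pos: [0.5651, 0.3772, 0.0943]
ft_force: [-2.1, -0.2, 1.8]
540 angle 1.7530604577430062 [-2.25624067 -0.87303141  1.24520525]
```

The measured angle is 1.75 rad and the force is now rising, so the lid is at its stop. I'll back off straight to the front and then up.

```bash
python3 -m crank '[[[-0.05,0,0,0,0],[-0.25,0,0,0,0],[-0.5,0,0,0,0],[-0.75,0,0,0,0],[-1,0,0,0,0],[-1,0,-0.4,0,0],[-1,0,-0.8,0,0],[-1,0,-0.8,0,0],[-1,0,-0.8,0,0],[-1,0,-0.8,0,0]]]' | sed -n '1,2p;4p'
python3 ang.py
```

```text
time_s: 11.32
tool_pos: [0.4215, 0.3462, 0.2175]
ft_force: [0.3, -0.6, -0.6]
539 angle 1.75253688074361 [ 0.51398666  0.36356604 -1.40191871]
```

View pics/last.png

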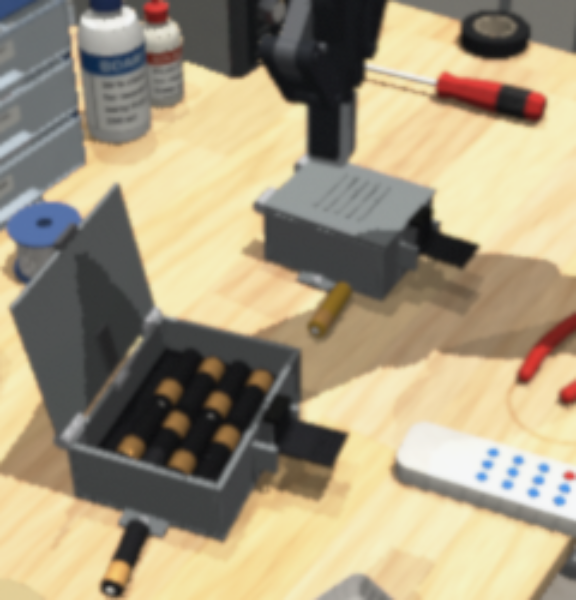

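The lid stands fully open with its edge from (118,185) to (15,305), the tab has sprung back, the narrow box is shut, and the arm is clear.

```bash
python3 -c "
from workcell import arm;print(arm.finish_job())"
```

```text
the job is handed in; nothing more can be done
None
```

The wide box's lid stands fully open (about 1.75 rad by the camera), its tab has sprung back, the narrow box is shut, and the arm is clear; the job was handed in at about 11.4 s, with no verdict returned.

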